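# Seat the ampoule carrier on its checking pin

## Robot

A 6-joint arm with a two-finger parallel gripper is mounted at the origin on the work surface. World frame = base frame: x ahead of the robot, y to its left, z up, the work surface at z = 0. Lengths are in mm, angles in rad, forces in N, time in s.
With the tool pointing down it reaches from about 350 to 850 mm from the base axis. Payload 8.1 kg.
Tool frame: the origin (TCP) lies on the mounting face of the last link; the fingertips stand 173 mm ahead of it and the grasp point (between the pads) lies 155 mm ahead of it (tips_ahead is the distance from the TCP to the fingertips, in mm); z points along the fingers, y is the direction in which the jaws open and shut (so a half turn about z gives the same grasp; the last joint's range is limited). The gripper opens to 85 mm and grips with 20 to 120 N. Pads are 22 mm wide; open, the fingers measure 114 mm over their backs; the gripper's body (76 mm by 85 mm) begins 54 mm behind the grasp point. The pads swing forward as they close: fully open they stand 13 mm farther back than shut.
Start: joints at [1.076, 0.13, 1.488, -0, 1.523, -0.085], TCP at [239.036, 550.335, 404.692] pointing down, gripper open.
Joint ranges: [-2.96, 2.96], [-0.89, 2.26], [0.02, 2.5], [-1.34, 4.48], [0, 2.73], [-2.66, 2.66]. Speed limits (rad/s): [2.39, 2.39, 2.79, 3.14, 3.14, 3.14].

## Interface

Orientations are given as a unit quaternion [w, x, y, z].
In Python, from cell import read_state, snapshot, camera_params, hand_in, tips_ahead gives the robot as it stands. The module is installed in compiled form; this text tells all that it offers.
- The arm moves only by the tool apply_moves, never from a script. Its argument "targets" is one flat list of numbers, 5 for each row, row after row: the closure, from 0 (fully open) to 1 (shut), then the shift along the tool's x, y, z in mm, then the turn about the tool's z in units of 5 degrees (1.0 is 5 degrees). In form: [jaw, tx, ty, tz, twist, jaw, tx, ty, tz, twist, ...]. A call has 1 to 8 rows; each row shifts and turns the pose as measured when the row begins, along the tool's axes as they then stand; what a row does not reach is not made up. A row lasts 1/10 s, in which the tool goes at most 50 mm and 8.59 degrees, less where a joint would pass 70% of its speed; a pose out of reach is approached as far as the arm can. A call is refused whole if a number of a shift passes 50 or a number of a turn 1, either way. A call with a gripper value outside its range is refused whole. The fingers move at their own pace and stop on an object; "force" is the grip in N (left out, the last holds). Time passes only in rows, so rows that do not move let the fingers close. It gives the time, the measured TCP pose, the force and the opening at its end, in the units of the state.
- read_state(): the state, without advancing time (a new reading comes with each control period).
- snapshot(name): name is "side" or "top"; returns (picture, depth): 384x512x3 uint8, red, green, blue; 384x512 float32, mm along the optical axis (not along the pixel's ray), 0 where there is no reading.
- camera_params(name): a dict with "fx", "fy", "cx", "cy" (pixels), "position" and "attitude" of the camera in the world. Camera axes: x right, y down, z forward; pixel columns grow to the right and rows downward; lengths in mm; the calibration is good to about 2 mm. A picture is of the moment at which its call begins. camera_params takes no time and is no camera call.
- hand_in(): hands the job in, once; it reports no verdict.
The state is a dict: "time": time; "qpos": joint angles; "joint_velocities": joint speeds; "joint_torque": joint torques, N m; "position": TCP position; "tcp_rot": TCP orientation; "ft_force": force on the tool from outside, world axes, zero at the start; "moment": the same for the moment, N m; "gripper_width": finger opening in mm.
Only numpy, scipy, OpenCV 4.12 (cv2) and the standard library are available. Lean on these libraries where they do the work, as an engineer would, in place of code of your own. Each camera call takes 0.05 s, during which the arm holds its last target.

## Task

On the pharmacy counter are two checking stations, each with a blue carrier between its guide rails. Slide the carrier that holds the amber ampoules forward along its station until its hole drops over the steel locating pin and it lies flat on the deck; do not lift it out of its rails, and let go of it. Leave the other carrier, with the white vials, where it is.

Things in the scene. Friction and masses are not known exactly. Their poses are not given: they have to be found in the camera images.
- amber_tab (a point): Centre of the yellow upright push tab (10 thick in x, 34 wide in y, 36 mm high) at the rear of the loose blue carrier with four standing amber ampoules; 24 mm above the carrier's underside. x points forward to hole and pin, z up. The tab's rear face is the carrier's rear end, free to push; tab also pinchable. Carrier 90 mm wide, 0.25 kg; ampoules 57 mm high, 41 mm ahead of the tab.
- amber_hole (a point): Centre of that carrier's 30 mm round through hole, at its underside, 101 mm ahead of the tab's centre; same axes. Plate 6 mm thick. The nose (57 mm ahead of the hole) turns up like a sledge: pushed at the tab with a few N, the front rides up over the pin by itself and drops when the hole comes over it.
- amber_pin (a point): Foot of that carrier's fixed round-headed steel pin (12 mm diameter, 11 mm high), on the grey deck's top, 8 mm above the counter. x along the guide rails, forward; z up. Rails 14 mm high, 95 mm apart, pin midway; deck from 237 mm behind the pin to 77 ahead. The carrier starts flat, hole 70 to 100 mm behind the pin; once home the pin stops it going farther.
- white_tab (a point): Centre of the yellow push tab of the other blue carrier, of the same shape, which holds four white-capped vials and stands in the other, identical station. To be left alone.
Mind the look-alikes: they are no part of the job. What is shaped like the part that bears amber_tab but green is not meant.

How it is judged (in metres and radians):
At the end, for the whole second after the job is handed in: The amber-ampoule carrier's hole is over its pin (centres within 12 mm), the carrier lies down on the deck (within 4 mm) and flat (within 0.04 rad), and the white-vial carrier is within 15 mm of where it started (horizontal distance between amber_hole and amber_pin below 0.012 m and z of amber_hole in the frame of amber_pin below 0.004 m and angle between amber_hole's own z axis and vertical below 0.04 rad and distance of white_tab from where it was at the start of the episode below 0.015 m); the robot touches nothing.
It fails at once if the amber-ampoule carrier is lifted out of its rails (hole end or tab more than 40 mm above where they lie on the deck) (z of amber_hole in the frame of amber_pin above 0.04 m or z of amber_tab in the frame of amber_pin above 0.064 m).
It fails at once if the white-vial carrier is shifted by more than 15 mm (distance of white_tab from where it was at the start of the episode above 0.015 m).
It also fails if it takes over 35 s, if anything falls off the work surface, if the arm or the gripper's body presses on something with over 40 N, if the wrist force passes 120 N, or if a joint passes its speed limit or range.

## Working session

There is one attempt and no reset: what is moved stays moved. The work goes in short steps, Python scripts to look and compute and a tool call to move; the robot and the scene stay as the last step left them, time stands still between calls to the robot, and variables do not carry over. Pictures are saved under pics/ and viewed, and the job is handed in when it is done.

Besides the shell and the picture viewer there is one more tool, called after "Emit:" as a command line: name --argument value ..., lists and objects as JSON in quotes. apply_moves: Moves the arm, as the interface text tells. Its arguments: {"type":"object","properties":{"targets":{"type":"array"},"force":{"type":"number"}},"required":["targets"]}

```bash
mkdir -p pics; cat > h.py <<'E'
import numpy as np, cv2
from cell import *
from scipy.spatial.transform import Rotation as R
def shot(n,tag):
    p,d=snapshot(n); np.savez(f'{tag}.npz',p=p,d=d); cv2.imwrite(f'pics/{tag}.png',p[:,:,::-1]); return p,d
def rot(c):
    a=np.array(c['attitude'],float)
    return R.from_quat(a[[1,2,3,0]]).as_matrix() if a.size==4 else a.reshape(3,3)
def cloud(n,d):
    c=camera_params(n); v,u=np.mgrid[:384,:512]
    P=np.stack([(u-c['cx'])/c['fx']*d,(v-c['cy'])/c['fy']*d,d],-1)
    return P@rot(c).T+np.array(c['position'])
E
python3 - <<'E'
from h import *
for n in('top','side'):
    shot(n,n+'0'); print(camera_params(n))
print(read_state())
E
```

```text
{'fx': 462.0531794312736, 'fy': 462.0531794312736, 'cx': 263.11961080315433, 'cy': 196.60376629526448, 'position': array([ 294.47315366, -139.80235795, 1293.80785288]), 'attitude': array([ 0.06076205, -0.69455796,  0.71390321, -0.06511089])}
{'fx': 413.5670358926802, 'fy': 413.5670358926802, 'cx': 248.9717080342123, 'cy': 192.42779414373865, 'position': array([ 482.41288754,  628.20271244, 1050.0693271 ]), 'attitude': array([ 0.00877273, -0.00883509,  0.94330342, -0.3316981 ])}
{'time': 0.1, 'qpos': array([ 1.07557955e+00,  1.31090810e-01,  1.48916849e+00, -6.83117813e-06,
        1.52299952e+00, -8.53371913e-02]), 'joint_velocities': array([-0.00072956, -0.00185138, -0.00241851,  0.00125774,  0.00028236,
        0.00112844]), 'joint_torque': array([ 6.00735311e-04, -5.70945883e+01, -5.01944661e+01, -1.99707247e-04,
        8.09339894e-03, -2.21117682e-05]), 'position': array([238.94765874, 550.14356437, 403.74703769]), 'tcp_rot': array([-2.35175619e-04,  2.03507982e-01,  9.79072933e-01, -7.99211802e-04]), 'ft_force': array([0.25797881, 0.65411152, 0.11221161]), 'moment': array([-0.02030741, -0.08472328, -0.06276524]), 'gripper_width': 85.3062989400188}
```

View pics/top0.png

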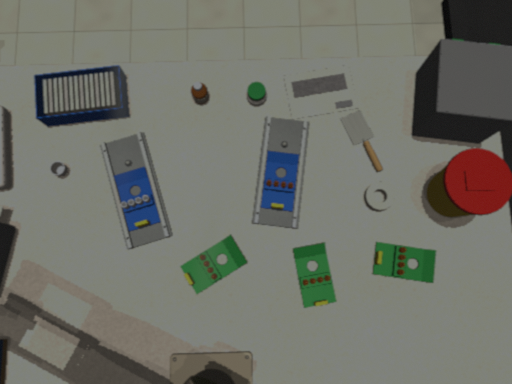

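View pics/side0.png

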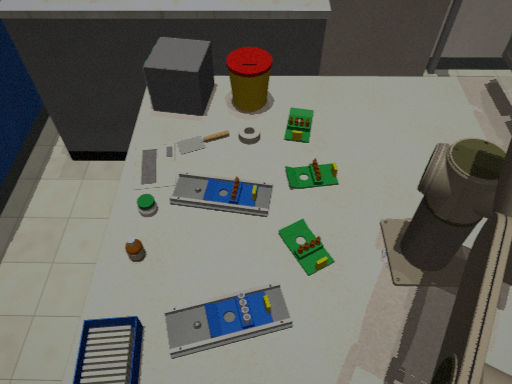

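Top view: the blue carrier at about (280,182) has a row of amber ampoules, its tab at (277,206), hole at (281,173) and pin at (284,144). The blue carrier at (137,200) has white caps. The three green plates at (214,265), (315,278) and (405,262) are look-alikes. The target is the one at (280,182), because it is blue with amber ampoules. I'll confirm that in an enlarged crop and measure it.

```bash
cat > m.py <<'E'
from h import *
import sys
def yel(tag,n,box):
    z=np.load(tag+'.npz'); p,d=z['p'],z['d']; W=cloud(n,d)
    hsv=cv2.cvtColor(p,cv2.COLOR_RGB2HSV); x0,x1,y0,y1=box
    out={}
    for k,lo,hi in(('yellow',(22,120,120),(36,255,255)),('blue',(100,130,60),(125,255,255)),('brown',(0,120,40),(14,255,255))):
        m=cv2.inRange(hsv,lo,hi)>0; b=np.zeros_like(m); b[y0:y1,x0:x1]=1; m&=b&(d>0)
        v,u=np.nonzero(m); 
        if len(u): 
            P=W[m]; print(n,k,len(u),'px',u.mean().round(1),v.mean().round(1),'mean',P.mean(0).round(1),'z pct',np.percentile(P[:,2],[5,50,95]).round(1))
        out[k]=(m,W[m] if len(u) else None)
    return p,d,W,out
E
python3 - <<'E'
from m import *
A=yel('top0','top',(245,312,115,232))
B=yel('side0','side',(165,280,168,220))
c=cv2.resize(A[0][110:235,240:320],None,fx=4.5,fy=4.5,interpolation=cv2.INTER_CUBIC)
e=cv2.resize(B[0][165:220,165:280],None,fx=3.6,fy=3.6,interpolation=cv2.INTER_CUBIC)
o=np.zeros((max(c.shape[0],e.shape[0]),c.shape[1]+e.shape[1],3),np.uint8)
o[:c.shape[0],:c.shape[1]]=c;o[:e.shape[0],c.shape[1]:]=e
cv2.imwrite('pics/crop0.png',o[:,:,::-1]);print(o.shape)
E
```

```text
top yellow 26 px 277.1 205.0 mean [ 494.1 -188.    51. ] z pct [46.9 51.2 55.5]
top blue 1411 px 279.6 179.5 mean [ 572.3 -198.9   18.5] z pct [11.5 16.7 31.7]
top brown 45 px 279.9 183.9 mean [ 551.5 -197.4   55.9] z pct [46.1 55.1 65.5]
side yellow 21 px 254.1 189.1 mean [ 495.5 -188.6   48.8] z pct [44.3 49.1 52.4]
side blue 872 px 228.9 192.3 mean [ 576.7 -201.    16.4] z pct [ 9.7 14.4 29.7]
side brown 60 px 234.9 188.3 mean [ 555.6 -192.4   47.3] z pct [33.8 48.9 59.7]
(562, 774, 3)
```

View pics/crop0.png

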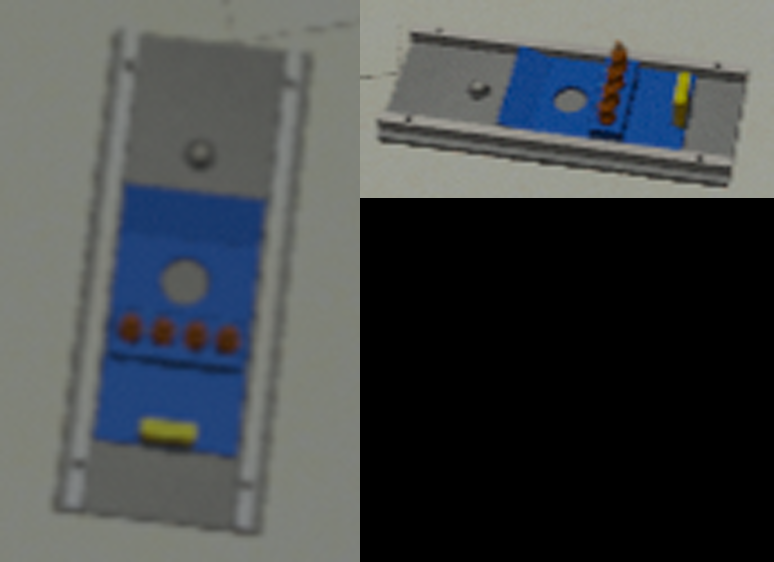

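The crop shows four amber ampoules on the blue carrier, with a round hole, a steel pin ahead of it and a yellow tab behind. That confirms the target. Next I'll find the geometry and the approach.

```bash
cat >> h.py <<'E'
def ray(n,u,v,z):
    c=camera_params(n); r=rot(c)@np.array([(u-c['cx'])/c['fx'],(v-c['cy'])/c['fy'],1]); p=np.array(c['position'])
    return p+r*(z-p[2])/r[2]
E
python3 - <<'E'
from m import *
pin=ray('top',284.4,144,17); hole=ray('top',281.1,172.7,12);
p2=ray('side',165+(479-360)/3.6,165+89/3.6,15); h2=ray('side',165+(570-360)/3.6,165+100/3.6,12)
tab=ray('top',277.1,205.6,50)
print('pin',pin,p2,'hole',hole,h2,'tab',tab)
print('d hole-tab',np.linalg.norm((hole-tab)[:2]),'pin-hole',np.linalg.norm((pin-hole)[:2]))
# rails: white pixels at height ~22
z=np.load('top0.npz');W=cloud('top',z['d']);b=(slice(115,232),slice(245,312))
hsv=cv2.cvtColor(z['p'],cv2.COLOR_RGB2HSV)
A=yel('top0','top',(245,312,115,232)); B=A[3]['blue'][1]; r=cv2.minAreaRect(B[:,:2].astype(np.float32)); print(r)
ang=np.arctan2(*(pin-tab)[1::-1]); print('yaw tab-pin',np.degrees(ang))
s=read_state(); q=s['tcp_rot']; M=R.from_quat(q[[1,2,3,0]]).as_matrix(); print(M.round(3)); print('toolx yaw',np.degrees(np.arctan2(M[1,0],M[0,0])))
try: print(tips_ahead())
except Exception as e: print(tips_ahead,e)
E
```

```text
pin [ 675.91544091 -216.1611329    17.        ] [ 676.9716717  -211.14920593   15.        ] hole [ 592.98149814 -204.02349228   12.        ] [ 594.75447973 -202.04265621   12.        ] tab [ 492.48867568 -188.02606781   50.        ]
d hole-tab 101.75816898785443 pin-hole 83.81742767962017
top yellow 26 px 277.1 205.0 mean [ 494.1 -188.    51. ] z pct [46.9 51.2 55.5]
top blue 1411 px 279.6 179.5 mean [ 572.3 -198.9   18.5] z pct [11.5 16.7 31.7]
top brown 45 px 279.9 183.9 mean [ 551.5 -197.4   55.9] z pct [46.1 55.1 65.5]
((568.8026123046875, -198.51602172851562), (87.24302673339844, 161.20408630371094), 81.48944854736328)
yaw tab-pin -8.720395214505677
[[-0.917  0.398 -0.001]
 [ 0.398  0.917 -0.001]
 [ 0.    -0.002 -1.   ]]
toolx yaw 156.51564195899851
173.4 'float' object is not callable
```

Emit:
apply_moves --targets '[1, 0, 0, 0, -1, 1, 0, 0, 0, -1, 1, 0, 0, 0, -1, 1, -20, -43, 0, 0, 1, -20, -43, 0, 0, 1, -20, -43, 0, 0, 1, -20, -43, 0, 0, 1, -20, -43, 0, 0]' --force 40

```text
time: 0.9
position: [307.8, 320.0, 396.9]
tcp_rot: [-0.004, 0.064, 0.998, -0.006]
ft_force: [-0.2, -0.3, -0.3]
gripper_width: 0.0
```

Emit:
apply_moves --targets '[1, -20, -43, 0, 0, 1, -20, -43, 0, 0, 1, -20, -43, 0, 0, 1, -20, -43, 0, 0, 1, -20, -43, 0, 0, 1, -20, -43, 0, 0, 1, -20, -43, 0, 0, 1, -20, -43, 0, 0]'

```text
time: 1.7
position: [422.0, -56.8, 398.3]
tcp_rot: [-0.003, 0.063, 0.998, -0.006]
ft_force: [1.5, 0.2, -0.1]
gripper_width: -0.1
```

```bash
cat > goal.py <<'E'
from h import *
import sys
g=np.array(eval(sys.argv[1]),float); s=read_state(); q=s['tcp_rot']; M=R.from_quat(q[[1,2,3,0]]).as_matrix()
print(s['time'],s['position'].round(1),'yaw',np.degrees(np.arctan2(M[1,0],M[0,0])).round(2),'tilt z',M[:,2].round(4),'need tool',(M.T@(g-s['position'])).round(1),'f',s['ft_force'].round(2),s['gripper_width'],tips_ahead)
E
python3 goal.py "[452.5,-181.9,199]"
```

```text
1.7 [422.  -56.8 398.3] yaw 172.79 tilt z [-0.007  -0.0112 -0.9999] need tool [ -47.  -117.9  200.4] f [ 1.52  0.15 -0.12] -0.09041386665589833 173.4
```

Emit:
apply_moves --targets '[1, -16, -39, 0, 0.3, 1, -16, -39, 0, 0, 1, -15, -39, 0, 0, 1, 0, 0, 45, 0, 1, 0, 0, 45, 0, 1, 0, 0, 45, 0, 1, 0, 0, 0, 0, 1, 0, 0, 0, 0]'

```text
time: 2.5
position: [450.9, -194.5, 261.1]
tcp_rot: [-0.002, 0.082, 0.997, -0.007]
ft_force: [0.3, 0.1, 1.2]
gripper_width: -0.0
```

```bash
python3 goal.py "[452.5,-181.9,199]"
```

```text
2.5 [ 450.9 -194.5  261.1] yaw 170.61 tilt z [-0.0054 -0.0132 -0.9999] need tool [ 0.3 13.6 61.9] f [0.25 0.11 1.2 ] -0.010891872645198086 173.4
```

Emit:
apply_moves --targets '[1, 0, 15, 0, -0.1, 1, 0, 0, 20, 0, 1, 0, 0, 20, 0, 1, 0, 0, 10, 0, 1, 0, 0, 0, 0]'

```text
time: 3.0
position: [459.1, -178.9, 222.0]
tcp_rot: [0.006, 0.076, 0.997, -0.01]
ft_force: [-0.5, 0.4, -0.2]
gripper_width: -0.1
```

```bash
python3 goal.py "[453.4,-179.6,201]"
python3 - <<'E'
from h import *
p,d=shot('side','side1'); t,_=shot('top','top1')
o=np.vstack([cv2.resize(p[160:225,160:285],None,fx=4,fy=4),cv2.resize(t[160:240,230:355],None,fx=4,fy=4)])
cv2.imwrite('pics/c1.png',o[:,:,::-1])
E
```

```text
3.0 [ 459.1 -178.9  222. ] yaw 171.3 tilt z [ 0.0102 -0.02   -0.9997] need tool [ 5.8 -1.2 20.9] f [-0.53  0.35 -0.16] -0.05300513868264744 173.4
```

View pics/c1.png

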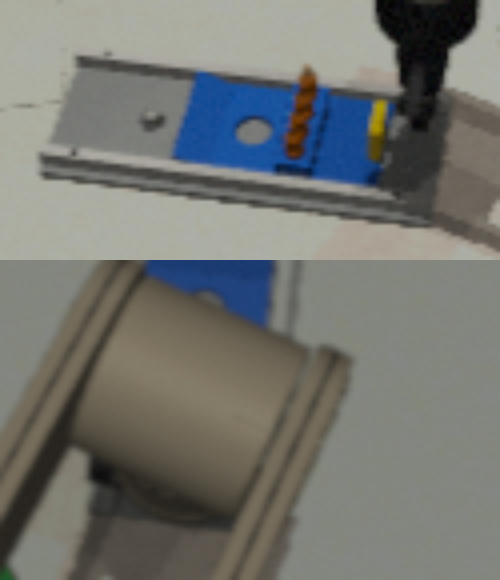

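Side view: the closed fingers (crop (417,120)) stand behind the yellow tab (crop (378,130)) and between the rails. The arm hides most of the top view. I'll lower the last 20 mm.

Emit:
apply_moves --targets '[1, 0, 0, 12, 0, 1, 0, 0, 9, 0, 1, 0, 0, 0, 0]'

```text
time: 3.4
position: [461.1, -180.3, 203.4]
tcp_rot: [0.009, 0.076, 0.997, -0.011]
ft_force: [-0.6, 0.2, 0.2]
gripper_width: 0.2
```

```bash
python3 goal.py "[456,-179,201]"
```

```text
3.4 [ 461.1 -180.3  203.4] yaw 171.3 tilt z [ 0.016  -0.023  -0.9996] need tool [5.3 0.6 2.3] f [-0.64  0.16  0.18] 0.24863959381646772 173.4
```

Emit:
apply_moves --targets '[1, -8, 0, 0, 0, 1, -8, 0, 0, 0, 1, -8, 0, 0, 0, 1, -8, 0, 0, 0, 1, -8, 0, 0, 0]'

```text
time: 3.9
position: [503.0, -186.9, 203.5]
tcp_rot: [0.008, 0.076, 0.997, -0.011]
ft_force: [-2.0, -0.4, -0.3]
gripper_width: -0.4
```

```bash
python3 goal.py "[456,-179,201]"
```

```text
3.9 [ 503.  -186.9  203.5] yaw 171.25 tilt z [ 0.0138 -0.0222 -0.9997] need tool [47.7  0.7  1.7] f [-1.96 -0.4  -0.3 ] -0.39131008553070773 173.4
```

Emit:
apply_moves --targets '[1, -8, 0, 0, 0, 1, -8, 0, 0, 0, 1, -6, 0, 0, 0, 1, 0, 0, 0, 0]'

```text
time: 4.3
position: [526.2, -190.4, 203.5]
tcp_rot: [0.004, 0.076, 0.997, -0.01]
ft_force: [0.4, -0.0, -0.5]
gripper_width: -0.4
```

```bash
python3 goal.py "[456,-179,201]"
cat > look.py <<'E'
from m import *
t=sys.argv[1]
p,d=shot('side',t); 
o=cv2.resize(p[160:225,160:285],None,fx=5,fy=5,interpolation=cv2.INTER_CUBIC)
cv2.imwrite('pics/c_'+t+'.png',o[:,:,::-1]); yel(t,'side',(165,280,168,220))
E
python3 look.py s2
```

```text
4.3 [ 526.2 -190.4  203.5] yaw 171.28 tilt z [ 0.0065 -0.0206 -0.9998] need tool [71.2  0.7  1.8] f [ 0.36 -0.02 -0.53] -0.4267946499537193 173.4
side blue 896 px 212.8 189.9 mean [ 628.3 -206.    21.9] z pct [12.8 19.8 33.8]
side brown 48 px 219.4 186.6 mean [ 604.5 -196.7   49.9] z pct [35.  51.  65.9]
```

View pics/c_s2.png

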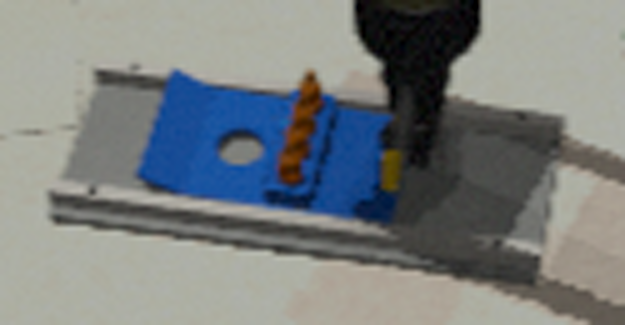

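The nose has ridden up over the pin and the hole (crop (240,147)) still has roughly 35 mm to go. I'll keep pushing.

Emit:
apply_moves --targets '[1, -7, 0, 0, 0, 1, -7, 0, 0, 0, 1, -6, 0, 0, 0, 1, 0, 0, 0, 0]'

```text
time: 4.75
position: [544.1, -193.2, 202.6]
tcp_rot: [-0.001, 0.076, 0.997, -0.009]
ft_force: [1.2, 0.2, 0.3]
gripper_width: -0.0
```

```bash
python3 goal.py "[456,-179,201]"; python3 look.py s3
```

```text
4.75 [ 544.1 -193.2  202.6] yaw 171.27 tilt z [-0.004  -0.0181 -0.9998] need tool [89.2  0.7  1.7] f [1.19 0.16 0.34] -0.015104500145714229 173.4
side blue 907 px 207.4 188.9 mean [ 645.5 -207.6   24.6] z pct [13.4 23.  36.8]
side brown 55 px 214.2 185.2 mean [ 620.7 -199.6   53. ] z pct [37.1 54.1 67.9]
```

View pics/c_s3.png

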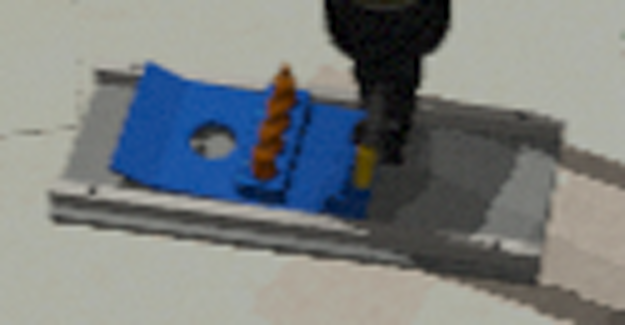

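The pin now shows inside the hole, at about crop (207,147), but the carrier is still raised. I'll push on in small rows.

Emit:
apply_moves --targets '[1, -5, 0, 0, 0, 1, -4, 0, 0, 0, 1, -3, 0, 0, 0, 1, -3, 0, 0, 0, 1, 0, 0, 0, 0]'

```text
time: 5.3
position: [560.2, -195.6, 202.7]
tcp_rot: [-0.001, 0.076, 0.997, -0.009]
ft_force: [0.1, 0.5, -0.0]
gripper_width: -0.2
```

```bash
python3 goal.py "[456,-179,201]"; python3 look.py s4
```

```text
5.3 [ 560.2 -195.6  202.7] yaw 171.28 tilt z [-0.0031 -0.0184 -0.9998] need tool [105.5   0.6   1.8] f [ 0.11  0.54 -0.04] -0.17817452092365585 173.4
side blue 817 px 203.4 189.3 mean [ 659.5 -211.4   17.3] z pct [10.  14.7 29.4]
side brown 50 px 209.7 185.9 mean [ 636.1 -203.3   44.7] z pct [32.6 44.9 55.8]
```

View pics/c_s4.png

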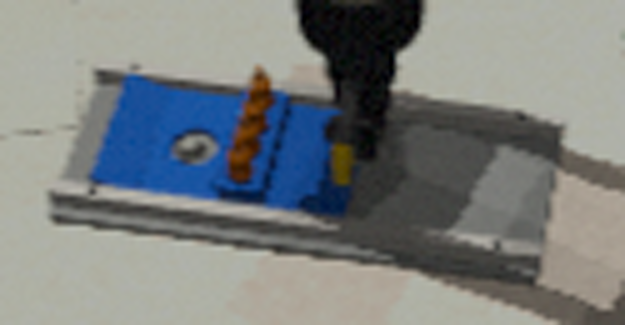

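It has dropped: blue median z fell from 23 to 14.7, the same as at the start, and the pin stands inside the hole at crop (194,147). I'll back off, raise the arm and check.

Emit:
apply_moves --targets '[1, 12, 0, 0, 0, 1, 20, 0, 0, 0, 1, 0, 0, -30, 0, 1, 0, 0, -45, 0, 1, 0, 0, -45, 0, 1, 0, 45, -10, 0, 1, 0, 45, 0, 0, 1, 0, 45, 0, 0]'

```text
time: 6.15
position: [547.8, -56.1, 335.7]
tcp_rot: [0.001, 0.081, 0.997, -0.009]
ft_force: [1.4, -0.9, -0.7]
gripper_width: -0.0
```

Emit:
apply_moves --targets '[1, 0, 45, 0, 0, 1, 0, 45, 0, 0, 1, 0, 45, 0, 0, 1, 0, 45, 0, 0, 1, 0, 0, 0, 0]'

```text
time: 6.65
position: [577.2, 133.4, 334.9]
tcp_rot: [0.004, 0.079, 0.997, -0.008]
ft_force: [-0.6, -0.7, 0.1]
gripper_width: 0.3
```

```bash
python3 - <<'E'
from m import *
p,_=shot('top','top5'); q,_=shot('side','side5')
A=yel('top5','top',(245,312,115,232)); B=yel('side5','side',(165,280,168,220))
for t in('top0','top5'): yel(t,'top',(100,172,132,248))
for t in('side0','side5'): yel(t,'side',(165,292,285,355))
Pt=A[3]['blue'][1]; 
# flatness: plane of low blue points
for P in(Pt,B[3]['blue'][1]):
    Q=P[np.abs(P[:,2]-14)<6]; c,*_=np.linalg.lstsq(np.c_[Q[:,:2]-Q[:,:2].mean(0),np.ones(len(Q))],Q[:,2],rcond=None); print('slope',c.round(3),len(Q))
print(read_state()['position'],read_state()['time'],read_state()['ft_force'])
a=cv2.resize(p[110:235,240:320],None,fx=4.5,fy=4.5,interpolation=cv2.INTER_CUBIC)
e=cv2.resize(q[165:220,165:280],None,fx=3.6,fy=3.6,interpolation=cv2.INTER_CUBIC)
o=np.zeros((562,774,3),np.uint8);o[:,:360]=a[:562];o[:e.shape[0],360:]=e
cv2.imwrite('pics/c5.png',o[:,:,::-1])
E
```

```text
top yellow 25 px 280.3 176.0 mean [ 574.5 -199.5   51.6] z pct [48.4 51.7 54.6]
top blue 1369 px 283.0 151.5 mean [ 653.5 -211.4   18.5] z pct [11.3 16.6 31.8]
top brown 44 px 282.3 155.4 mean [ 632.1 -207.    55. ] z pct [44.1 54.  66. ]
top yellow 23 px 140.6 222.5 mean [456.  182.3  51.3] z pct [48.3 51.  55. ]
top blue 1404 px 136.6 197.1 mean [532.6 203.4  18.3] z pct [11.5 16.8 31.6]
top blue 274 px 144.0 201.4 mean [515.5 177.1  41.1] z pct [11.8 16.5 35.2]
side yellow 45 px 266.6 300.9 mean [457.9 178.8  44.8] z pct [ 7.1 49.2 52.7]
side blue 1689 px 236.4 314.4 mean [535.4 204.1  16. ] z pct [10.2 14.2 29. ]
side yellow 49 px 266.7 301.3 mean [457.7 179.7  44.2] z pct [ 7.2 49.  51.5]
side blue 1680 px 236.3 314.5 mean [535.5 204.4  16.1] z pct [10.5 14.2 28.8]
slope [ 7.0000e-03 -2.0000e-03  1.5146e+01] 974Traceback (most recent call last):
  File "<stdin>", line 9, in <module>
TypeError: 'NoneType' object is not subscriptable
```

```bash
python3 - <<'E'
from m import *
p=np.load('top5.npz')['p']
a=cv2.resize(p[110:235,240:320],None,fx=4.5,fy=4.5,interpolation=cv2.INTER_CUBIC)
cv2.imwrite('pics/c5.png',a[:,:,::-1]); print(read_state()['time'],read_state()['position'])
E
```

```text
6.75 [577.1730784  129.72414076 334.8018457 ]
```

View pics/c5.png

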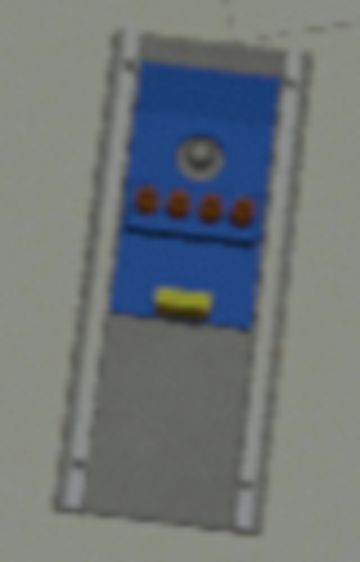

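The pin sits centred in the hole at crop (200,155), and the carrier is flat and square in its rails. The gripper is clear of it, 160 mm above the counter.

```bash
python3 -c "
from cell import *
print(hand_in())"
```

```text
the job is handed in; nothing more can be done
None
```

The amber-ampoule carrier is home on its pin, flat on the deck and released. I pushed its tab forward with the closed fingers, about 81 mm by the tab's before and after positions. The nose rode up over the pin and the hole dropped over it; then I backed off, raised the arm and handed in at about 6.8 s.

**Last checks:**
- **Hole over pin:** the top view shows the pin centred in the hole. The 81 mm tab travel agrees within about 3 mm with the 84 mm hole-to-pin distance I measured at the start.
- **Flat on the deck:** the blue surface has a slope of about 0.007 rad, and its height is back to the starting value. The tab top reads about 51 mm; the given sizes make it 50 mm.
- **White-vial carrier:** its tab moved less than 1 mm in the side view.
- **Force:** the wrist force read no more than about 2 N at the ends of the moves.

**Checks that did not work:** after the retreat the arm hid the amber carrier from the side camera and part of the white carrier from the top camera. The final amber checks are therefore from the top view only, and the white-carrier check is from the side view only.

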